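# Clamp a bottle for drilling with a ratchet lever

### The job

Lay the slender bottle that lies in the blue box in the two saddles of the bench clamp, mouth towards the sprung pad, and let go of it. Then work the ratchet lever back and forth until the bottle is clamped firmly against the end stop, going by feel: stop when the lever takes about 11 N at the grip (100 N on the glass, which cracks at 160 N). Leave the lever laid back against its outer stop and the other things on the table where they are.

Things in the scene. Friction and masses are not known exactly. Their poses are not given: they have to be found in the camera images.
- bottle: Work bottle: empty glass, slender, 205 mm long, 0.19 to 0.33 kg, lying on its side. Round body 54 mm in diameter for 145 mm from the base, then shoulder and neck with a 29 mm wide lip. Origin on its axis at mid length; its y axis points from base to mouth (x, z turn as it rolls). It balances about 20 mm from the origin towards the base.
- bottle_mouth (a point): Centre of the work bottle's mouth, 102.5 mm from its origin along +y.
- tray: Shallow blue plastic box, fixed, 190 x 290 mm (its x, y), walls 4 mm thick and 60 mm high, floor 4 mm; the work bottle lies in it. Origin: centre of its underside.
- clamp: Steel bench clamp for bottles, fixed; bed 80 mm wide (its x), 12 mm thick, from y = -180 to +300 mm. Origin: underside of the bed, z up. In order along +y: end stop, two saddles, sprung pad, ratchet head (y = 193 to 277, 104 mm high). The end stop, 88 mm high and rubber-faced, is hand-adjusted: its face is somewhere from y = -135 to -105 mm, found only by feel.
- saddles (a point): Point on the clamp's work axis: x = 0, y = 0, z = 80 mm in the clamp's frame. A bottle lying in the saddles has its axis here, along the clamp's y, mouth to +y. The two V saddles are 18 mm thick, centred at y = -95 and -3 mm, 72 mm high at the edges, 78 mm wide; they must both carry the round body. Between them nothing is above 12 mm.
- pad: Sprung pad, a 44 mm rubber-faced disc that meets the bottle's mouth. Origin: centre of its face, at clamp y = 120, z = 80 mm when fully open, as at the start. It advances to -y, 2.6 mm per notch, and does not go back. It first pushes the bottle along the saddles with a few newtons until the base meets the end stop; then each notch adds about 45 N.
- lever (a joint): Hand lever (a steel yoke), rad: 0 laid back on its outer stop (0.55 rad off upright, to clamp +y), 0.55 upright, 1.10 end of stroke (towards the pad). Growing is the working stroke: a pawl turns the 36-tooth wheel, 0.175 rad a notch; a second pawl holds it at the last full notch, to which it settles when the lever is eased. The way back is nearly free. Starts at 0 to 0.5, stays where left.
- lever_grip (a point): Middle of the lever's cross grip, over clamp x = 0: a black sleeve 28 mm in diameter, 84 mm long along the clamp's x, turning freely on its rod between the yoke's two arms, 160 mm from the axle. The force to move it across the lever is 1 to 2 N plus 0.094 times the force on the bottle in the working stroke, under 3 N on the way back.
- lever_axle (a point): Point on the lever's axle below the middle of the grip (clamp x = 0, y = 235, z = 57 mm). The axle lies along the clamp's x, and the lever angle grows by the right-hand rule about +x: the grip goes over from +y to -y. The ratchet wheel, 77 mm wide, is on the same axle on the head's +x side.
- tall_bottle: Clear glass bottle standing, 72 mm wide, 250 mm tall. Bystander. Origin: centre of its underside, z up.
- squat_bottle: Squat brown glass bottle standing, 90 mm wide, 140 mm tall. Bystander. Origin: centre of its underside.
- can: Aluminium drinks can standing, 66 mm wide, 115 mm tall, light. Bystander. Origin: centre of its underside.
- mug: White ceramic mug standing, 80 mm wide, 92 mm tall, handle on its +y side. Bystander. Origin: centre of its underside.
- stopper: Grey silicone bottle stopper standing on its narrow end, 32 mm wide, 32 mm tall. Bystander. Origin: centre of its underside.
- tape: Roll of grey tape lying flat, 80 mm wide, 25 mm tall. Bystander. Origin: centre of its underside.
- offcut: Wooden offcut lying flat, 60 x 110 mm (its x, y), 22 mm tall. Bystander. Origin: centre of its underside.
Mind the look-alikes: they are no part of the job. There is more than one size of the bottle; the job needs the smaller.

How it is judged:
On the way, in this order (a step that is already met when the one before it is completed fails the run):
1. the bottle lies in the saddles, mouth towards the pad, and is let go (x of bottle_mouth in the frame of clamp between -0.008 and 0.008 m and z of bottle_mouth in the frame of clamp between 0.072 and 0.088 m and y of bottle_mouth in the frame of clamp between 0.06 and 0.125 m and angle between the y axis of bottle and the y axis of clamp, either way round below 0.08 rad and contact force between the fingers and bottle below 0.2 N), for 0.3 s.
2. the pad is ratcheted up so that it presses on the bottle with more than 35 N (all of step 1 and contact force between pad and bottle above 35 N), for 0.2 s.
At the end, for the whole second after the job is handed in: The bottle lies in both saddles, mouth towards the pad (mouth within 8 mm of the clamp's axis sideways and in height, bottle within 0.08 rad of it), pressed by the pad with 35 to 160 N and at rest; the lever is within 0.12 rad of its outer stop; bottle and lever are let go (all of step 2 and contact force between pad and bottle below 160 N and value of joint lever below 0.12 rad and linear speed of bottle below 0.02 m/s and contact force between the fingers and clamp below 0.2 N); the robot touches nothing.
It fails at once if the glass is pressed with more than 160 N by the pad (contact force between pad and bottle above 160 N).
It fails at once if a bystander is moved by more than 30 mm or tipped over (distance of any of tall_bottle, squat_bottle, can, mug, stopper, tape, offcut from where it was at the start of the episode above 0.03 m or angle between any of tall_bottle, squat_bottle, can, mug, stopper, tape, offcut's own z axis and vertical above 0.5 rad).
It also fails if it takes over 69 s, if anything falls off the work surface, if the arm or the gripper's body presses on something with over 40 N, if the wrist force passes 120 N, or if a joint passes its speed limit or range.

### The arm

A 7-joint arm with a two-finger parallel gripper is mounted at the origin on the work surface. World frame = base frame: x ahead of the robot, y to its left, z up, the work surface at z = 0. Lengths are in m, angles in rad, forces in N, time in s.
With the tool pointing down it reaches from about 0.425 to 0.825 m from the base axis. Payload 3.6 kg.
Tool frame: the origin (TCP) lies at the very end of the fingers, on their centre line; the grasp point (between the pads) lies robot.hold_point_z behind it (robot.hold_point_z is the distance from the TCP to the grasp point, in m); z points along the fingers, y is the line along which they close (so a half turn about z gives the same grasp; the last joint's range is limited). The gripper opens to 93 mm and grips with 3 to 60 N. Pads are 15 mm wide; open, the fingers measure 128 mm over their backs; the gripper's body (75 mm by 188 mm) begins 65 mm behind the grasp point.
Start: joints at [-1.284, 0.615, -0.013, 1.423, 0.008, 1.103, -0.04], TCP at [0.201, 0.618, 0.219] pointing down, gripper open.
Joint ranges: [-3.12, 3.12], [-0.3, 2.06], [-1.34, 1.32], [0.26, 2.42], [-1.36, 4.5], [0.01, 1.98], [-2.84, 2.84]. Speed limits (rad/s): [2.79, 2.79, 3.14, 3.14, 3.14, 3.14, 3.14].

### API

Orientations are given as a unit quaternion [w, x, y, z].
In Python, from station import robot, imaging gives the robot as it stands.
- The arm moves only by the shell command python3 -m crank 'ROWS' [OPENING] [FORCE]. ROWS is JSON, a list of rows, each an object with "travel": the shift along the tool's x, y, z as a fraction of full scale, a list of three; "roll": the turn about the tool's z as a fraction of full scale. In form: [{"travel": [dx, dy, dz], "roll": roll}, ...]. A call has 1 to 12 rows; each row shifts and turns the commanded pose from where the row before left it, along the tool's axes as they then stand; what a row does not reach is not made up. Full scale, the value 1, is 0.5 m for a shift and 360 degrees for a turn. A row lasts 1/10 s, in which the tool goes at most 50 mm and 8.59 degrees, less where a joint would pass 70% of its speed; a pose out of reach is approached as far as the arm can. A call with a number of a shift or a turn outside -1 to 1 is refused whole. A call with a gripper value outside its range is refused whole. OPENING is the opening, from -1 (shut) to 1 (fully open), set as the call begins (- or left out, the last holds). The fingers move at their own pace and stop on an object; FORCE is the grip in N (left out, the last holds). Time passes only in rows, so rows that do not move let the fingers close. It gives the time, the measured TCP pose, the force, the opening and the grip force at its end, in the units of the state.
- robot.sense(): the state, without advancing time (a new reading comes with each control period).
- imaging.read_camera(name): name is "side" or "top" or "wrist"; returns the picture (400x640x3 uint8, blue, green, red); there is no depth.
- imaging.get_calibration(name): a dict with "vertical_fov" (degrees; the focal length in pixels is half the picture's height over the tangent of half this angle, whatever the lens; pixels are square), "cx", "cy" (the principal point, pixels), "dist" ([k1, k2, p1, p2, k3] as OpenCV has them; the pictures are not rectified), "cam_to_world" (4x4, takes a point from camera to world coordinates). Camera axes: x right, y up, looking along -z (the intrinsics and any distortion apply to the point x, -y, -z); pixel columns grow to the right and rows downward; lengths in m; the calibration is good to about 2 mm. A picture is of the moment at which its call begins: read the wrist's pose just before it. get_calibration takes no time and is no camera call; for the wrist camera it gives the pose at the moment of the call.
- robot.finish_job(): hands the job in; it is judged then, once.
The state is a dict: "time_s": time; "joints": joint angles; "qd": joint speeds; "joint_torque": joint torques, N m; "ee_pos": TCP position; "orientation": TCP orientation; "wrist_force": force on the tool from outside, world axes, zero at the start; "moment": the same for the moment, N m; "opening": finger opening in m; "gripper_force": force on a finger pad.
Only numpy, scipy, OpenCV 4.12 (cv2) and the standard library are available. Lean on these libraries where they do the work, as an engineer would, in place of code of your own. Each camera call takes 0.05 s, during which the arm holds its last target. There are 200 camera calls.

## Working session

There is one attempt and no reset: what is moved stays moved. The work goes in short steps, Python scripts to look and compute and a shell command to move; the robot and the scene stay as the last step left them, time stands still between calls to the robot, and variables do not carry over. Pictures are saved under pics/ and viewed, at most 12 in all, crops included, and the job is handed in when it is done.

```bash
mkdir -p pics; ls; python3 - <<'E'
from station import robot, imaging
import cv2
print(robot.sense(), robot.hold_point_z)
for n in ("top","side"):
    im=imaging.read_camera(n); cv2.imwrite(f"pics/{n}0.png",im); c=imaging.get_calibration(n); print(n,c)
E
```

```text
pics
{'time_s': 0.0, 'joints': array([-1.28352391,  0.61591181, -0.01259816,  1.42485029,  0.00813239,
        1.10338444, -0.04043001]), 'qd': array([ 6.35193187e-04,  1.76556516e-03, -8.79082025e-04, -5.68213172e-04,
        1.56571246e-04,  6.23696206e-04, -6.38427294e-05]), 'joint_torque': array([ 6.77295484e-04, -4.58937442e+01,  2.09405939e-01, -1.65740097e+01,
       -6.09832350e-02,  2.04965053e-02,  2.51262036e-04]), 'ee_pos': array([0.20039409, 0.61753141, 0.21750214]), 'orientation': array([-1.58795985e-04,  1.56225563e-01,  9.87720612e-01, -1.24146234e-03]), 'wrist_force': array([-0.06302202,  0.16417741, -0.31881981]), 'moment': array([ 0.0434376 , -0.00493263,  0.03955895]), 'gripper_force': 0.0, 'opening': 0.09276276198797712} 0.0188
top {'vertical_fov': 44.03484086768348, 'cx': 320.90933901245364, 'cy': 200.67273969936076, 'dist': array([0.04979772, 0.        , 0.        , 0.        , 0.        ]), 'cam_to_world': array([[-0.02834445,  0.97807776, -0.20630195,  0.15943253],
       [-0.9995873 , -0.02676952,  0.01042199,  0.08190102],
       [ 0.00467091,  0.20651222,  0.97843287,  1.75607506],
       [ 0.        ,  0.        ,  0.        ,  1.        ]])}
side {'vertical_fov': 44.40369073116575, 'cx': 329.1073182512004, 'cy': 193.47133796672364, 'dist': array([-0.15309457,  0.        ,  0.        ,  0.        ,  0.        ]), 'cam_to_world': array([[ 0.98984263,  0.10475723, -0.09611188,  0.33307964],
       [-0.14129416,  0.65007829, -0.74661515, -1.01677834],
       [-0.01573308,  0.75261155,  0.65827679,  1.0872296 ],
       [ 0.        ,  0.        ,  0.        ,  1.        ]])}
```

View pics/top0.png

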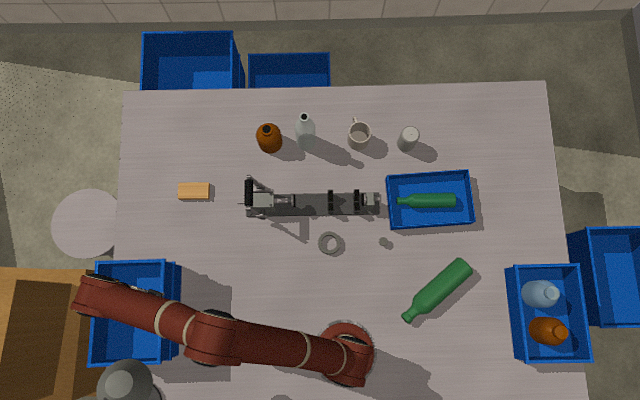

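View pics/side0.png

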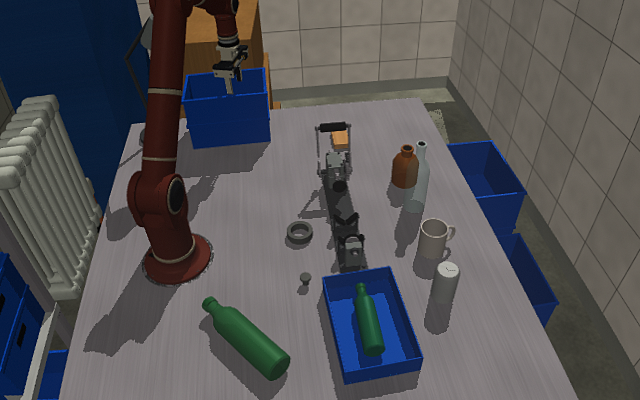

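The top view shows the clamp at about (245–380, 205) px with its lever on the left (+y), and the small bottle in the box at about (398–456, 200) px with its mouth already to the left (+y). The side view agrees. I'll enlarge both to measure.

```bash
cat > h.py <<'E'
import numpy as np, cv2
from station import robot, imaging
def K(c):
    f=200/np.tan(np.radians(c['vertical_fov']/2)); return np.array([[f,0,c['cx']],[0,f,c['cy']],[0,0,1.]])
def ray(c,uv):
    p=cv2.undistortPoints(np.array([[uv]],float),K(c),c['dist'])[0,0]
    T=c['cam_to_world']; return T[:3,3], T[:3,:3]@np.array([p[0],-p[1],-1])
def onz(c,uv,z):
    o,d=ray(c,uv); return o+d*(z-o[2])/d[2]
def proj(c,P):
    T=c['cam_to_world']; q=(np.atleast_2d(P)-T[:3,3])@T[:3,:3]; q=q*[1,-1,-1]
    return cv2.projectPoints(q,np.zeros(3),np.zeros(3),K(c),c['dist'])[0][:,0]
def tri(obs):
    A=0;b=0
    for c,uv in obs:
        o,d=ray(c,uv); d=d/np.linalg.norm(d); M=np.eye(3)-np.outer(d,d); A=A+M; b=b+M@o
    return np.linalg.solve(A,b)
E
python3 - <<'E'
import cv2
t=cv2.imread('pics/top0.png')[160:245,235:485]; cv2.imwrite('pics/topc.png',cv2.resize(t,None,fx=3.2,fy=3.2,interpolation=cv2.INTER_CUBIC))
s=cv2.imread('pics/side0.png')[115:390,290:430]; cv2.imwrite('pics/sidec.png',cv2.resize(s,None,fx=2.15,fy=2.15,interpolation=cv2.INTER_CUBIC))
E
```

```text
(no output)
```

View pics/topc.png

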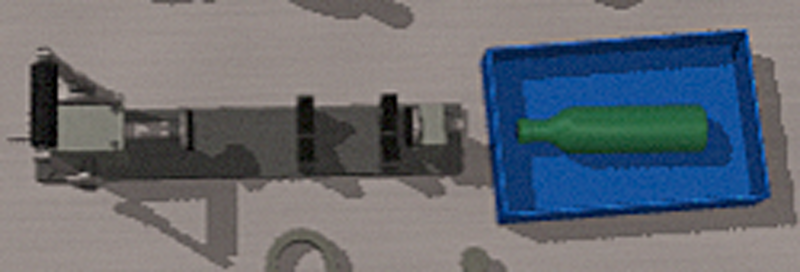

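View pics/sidec.png

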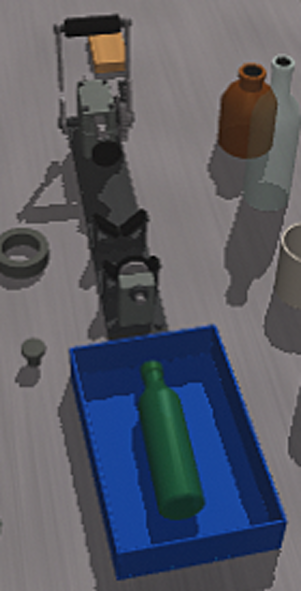

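In the enlargements (crop pixels): in the top crop the saddles are at about (306,133) and (389,130), the stop face at u≈413, the grip bar centre at (44,104), the bottle mouth at (517,131) and its base at (707,128). In the side crop the grip is at (91,25), the mouth at (152,367) and the base at (183,502).

```bash
python3 - <<'E'
from h import *
from scipy.optimize import least_squares
np.set_printoptions(precision=4,suppress=True)
t=imaging.get_calibration('top'); s=imaging.get_calibration('side')
T=lambda u,v:(235+u/3.2,160+v/3.2); S=lambda u,v:(290+u/2.15,115+v/2.15)
s1=onz(t,T(306,133),.072); s2=onz(t,T(389,130),.072)
print('saddles',s1,s2,np.linalg.norm(s1-s2))
print('bed low edge',onz(t,T(36,181),.012),onz(t,T(460,176),.012), 'far', onz(t,T(200,108),.012))
d=(s1-s2)/np.linalg.norm(s1-s2); yaw=np.arctan2(-d[0],d[1]); print('yaw',yaw)
g=tri([(t,T(44,104)),(s,S(91,25))]); print('grip',g)
print('pad top', onz(t,T(190,130),.09),'stop', onz(t,T(413,125),.088))
m=onz(t,T(518,131),.031); b=onz(t,T(707,128),.031); print('bottle',m,b,np.linalg.norm(m-b))
print('side', onz(s,S(152,367),.035), onz(s,S(183,502),.031))
print('tray corners',[onz(t,T(*p),.06) for p in((484,50),(745,30),(768,198),(500,222))])
E
```

```text
saddles [0.5104 0.0303 0.072 ] [ 0.5113 -0.0601  0.072 ] 0.09035402542499826
bed low edge [0.4765 0.3316 0.012 ] [ 0.4691 -0.1423  0.012 ] far [0.555  0.1472 0.012 ]
yaw 0.009539560747486409
grip [0.5172 0.2949 0.2144]
pad top [0.5134 0.1554 0.09  ] stop [ 0.5127 -0.0848  0.088 ]
bottle [ 0.5148 -0.207   0.031 ] [ 0.5125 -0.4167  0.031 ] 0.20972356587603977
side [ 0.5174 -0.2106  0.035 ] [ 0.5169 -0.4034  0.031 ]
tray corners [array([ 0.6013, -0.1701,  0.06  ]), array([ 0.616 , -0.4594,  0.06  ]), array([ 0.4275, -0.4673,  0.06  ]), array([ 0.4089, -0.1766,  0.06  ])]
```

```bash
cat >> h.py <<'E'
from scipy.spatial.transform import Rotation as Rn
def st():
    s=robot.sense(); R=Rn.from_quat(s['orientation'],scalar_first=True).as_matrix()
    print('t',round(s['time_s'],2),'p',s['ee_pos'].round(4),'yawY',np.degrees(np.arctan2(R[1,1],R[0,1])).round(2),'F',s['wrist_force'].round(2),'op',round(s['opening'],4),'gf',round(s['gripper_force'],1)); return s,R
def plan(p):
    s,R=st(); print('travel total',(R.T@(np.array(p)-s['ee_pos'])/.5).round(4))
E
python3 -m crank '[{"travel":[0,0,-0.0356],"roll":0.0222},{"travel":[0,0,-0.0356],"roll":0.0222},{"travel":[0,0,-0.0356],"roll":0.0222},{"travel":[0,0,-0.0356],"roll":0.0222},{"travel":[0,0,-0.0356],"roll":0.0222},{"travel":[0,0,-0.0356],"roll":0.0222},{"travel":[0,0,-0.0356],"roll":0.0222},{"travel":[0,0,-0.0356],"roll":0.0222},{"travel":[0,0,-0.0356],"roll":0.0222},{"travel":[0,0,0],"roll":0},{"travel":[0,0,0],"roll":0}]' 1
python3 -c "
from h import *
plan([.5135,-.338,.30])"
```

```text
time_s: 1.2
ee_pos: [0.2004, 0.618, 0.378]
orientation: [0.0, 0.705, 0.709, -0.001]
wrist_force: [-0.2, 0.1, -0.2]
opening: 0.0929
gripper_force: 0.0
t 1.2 p [0.2004 0.618  0.378 ] yawY 0.27 F [-0.2   0.12 -0.22] op 0.0929 gf 0.0
travel total [-1.9148  0.6173  0.1579]
```

```bash

python3 -m crank '[{"travel":[-0.067,0.0561,0],"roll":0},{"travel":[-0.067,0.0561,0],"roll":0},{"travel":[-0.067,0.0561,0],"roll":0},{"travel":[-0.067,0.0561,0],"roll":0},{"travel":[-0.067,0.0561,0],"roll":0},{"travel":[-0.067,0.0561,0],"roll":0},{"travel":[-0.067,0.0561,0],"roll":0},{"travel":[-0.067,0.0561,0],"roll":0},{"travel":[-0.067,0.0561,0],"roll":0},{"travel":[-0.067,0.0561,0],"roll":0},{"travel":[-0.067,0.0561,0],"roll":0}]'
python3 -m crank '[{"travel":[-0.098,0,0],"roll":0},{"travel":[-0.098,0,0],"roll":0},{"travel":[-0.098,0,0],"roll":0},{"travel":[-0.098,0,0],"roll":0},{"travel":[-0.098,0,0],"roll":0},{"travel":[-0.098,0,0.016],"roll":0},{"travel":[-0.098,0,0.016],"roll":0},{"travel":[-0.098,0,0.016],"roll":0},{"travel":[-0.098,0,0.016],"roll":0},{"travel":[-0.098,0,0.016],"roll":0},{"travel":[-0.098,0,0.016],"roll":0},{"travel":[-0.098,0,0.016],"roll":0}]'
python3 -m crank '[{"travel":[0,0,0],"roll":0},{"travel":[0,0,0],"roll":0}]' >/dev/null
python3 -c "
from h import *
plan([.5135,-.338,.012]); c=imaging.get_calibration('wrist'); np.save('w1.npy',c,allow_pickle=True)
cv2.imwrite('pics/w1.png',imaging.read_camera('wrist'))"
```

```text
time_s: 2.3
ee_pos: [0.5099, 0.2487, 0.3773]
orientation: [-0.001, 0.705, 0.709, -0.001]
wrist_force: [0.7, 0.1, 0.2]
opening: 0.0933
gripper_force: 0.0
time_s: 3.5
ee_pos: [0.51, -0.3389, 0.3208]
orientation: [-0.002, 0.706, 0.709, 0.0]
wrist_force: [0.6, 0.0, -0.1]
opening: 0.0929
gripper_force: 0.0
t 3.7 p [ 0.5094 -0.3384  0.3208] yawY 0.01 F [ 1.17  0.36 -0.13] op 0.0928 gf 0.0
travel total [-6.000e-04  1.020e-02  6.175e-01]
```

View pics/w1.png

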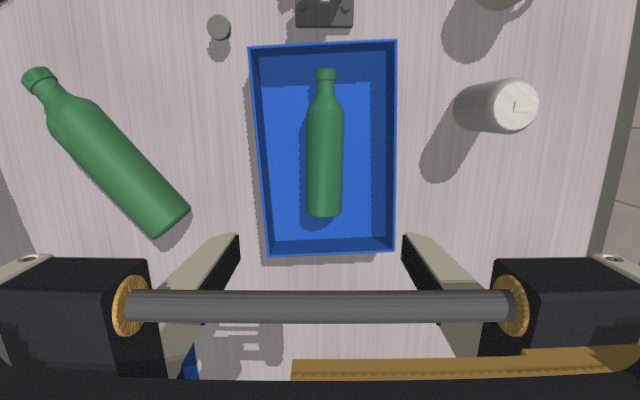

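The wrist view shows the bottle in the box with its mouth top edge at about (326,68), lower base edge at (324,217) and body sides at u=307 and 343.

```bash
python3 -c "
from h import *
c=np.load('w1.npy',allow_pickle=True).item()
for uv,z in (((326,69),.037),((324,217),.015),((324,205),.035),((325,120),.035),((306.5,200),.031),((342.5,200),.031)): print(uv,onz(c,uv,z).round(4))"
```

```text
(326, 69) [ 0.5167 -0.2049  0.037 ]
(324, 217) [ 0.5149 -0.4215  0.015 ]
(324, 205) [ 0.5147 -0.396   0.035 ]
(325, 120) [ 0.5156 -0.2721  0.035 ]
(306.5, 200) [ 0.4883 -0.3893  0.031 ]
(342.5, 200) [ 0.5426 -0.3892  0.031 ]
```

```bash

python3 -m crank '[{"travel":[0.0048,0.0112,0.07],"roll":0.0025},{"travel":[0,0,0.08],"roll":0},{"travel":[0,0,0.08],"roll":0},{"travel":[0,0,0.08],"roll":0},{"travel":[0,0,0.08],"roll":0},{"travel":[0,0,0.08],"roll":0},{"travel":[0,0,0.06],"roll":0},{"travel":[0,0,0.04],"roll":0},{"travel":[0,0,0.03],"roll":0},{"travel":[0,0,0.0136],"roll":0},{"travel":[0,0,0],"roll":0},{"travel":[0,0,0],"roll":0}]'
python3 -m crank '[{"travel":[0,0,0],"roll":0},{"travel":[0,0,0],"roll":0},{"travel":[0,0,0],"roll":0},{"travel":[0,0,0],"roll":0},{"travel":[0,0,0],"roll":0},{"travel":[0,0,0],"roll":0},{"travel":[0,0,0],"roll":0}]' -1 30
```

```text
time_s: 4.95
ee_pos: [0.5172, -0.3355, 0.0171]
orientation: [0.001, 0.712, 0.702, 0.0]
wrist_force: [0.0, 0.2, 0.9]
opening: 0.0931
gripper_force: 0.0
time_s: 5.65
ee_pos: [0.5159, -0.3354, 0.0161]
orientation: [-0.0, 0.712, 0.702, -0.0]
wrist_force: [-0.4, 0.5, 0.4]
opening: 0.0535
gripper_force: 30.0
```

```bash

python3 -m crank '[{"travel":[0,0,-0.02],"roll":0},{"travel":[0,0,-0.05],"roll":0},{"travel":[0,0,-0.08],"roll":0},{"travel":[0,0,-0.08],"roll":0},{"travel":[0.03,0,-0.08],"roll":0},{"travel":[0.06,0,-0.08],"roll":0},{"travel":[0.06,0,-0.06],"roll":0},{"travel":[0.06,0,-0.03],"roll":0},{"travel":[0.03,0,0],"roll":0},{"travel":[0,0,0],"roll":0},{"travel":[0,0,0],"roll":0},{"travel":[0,0,0],"roll":0}]'
python3 -c "
from h import *
st(); c=imaging.get_calibration('wrist'); np.save('w2.npy',c,allow_pickle=True)
im=imaging.read_camera('wrist'); cv2.imwrite('pics/w2.png',im); print(c['cam_to_world'][:3,3])"
```

```text
time_s: 6.85
ee_pos: [0.5168, -0.2173, 0.2549]
orientation: [-0.001, 0.713, 0.701, -0.001]
wrist_force: [-0.6, 0.0, -3.2]
opening: 0.0536
gripper_force: 30.0
t 6.85 p [ 0.5168 -0.2173  0.2549] yawY -0.99 F [-0.64  0.01 -3.17] op 0.0536 gf 30.0
[ 0.51913898 -0.14479906  0.42140781]
```

View pics/w2.png

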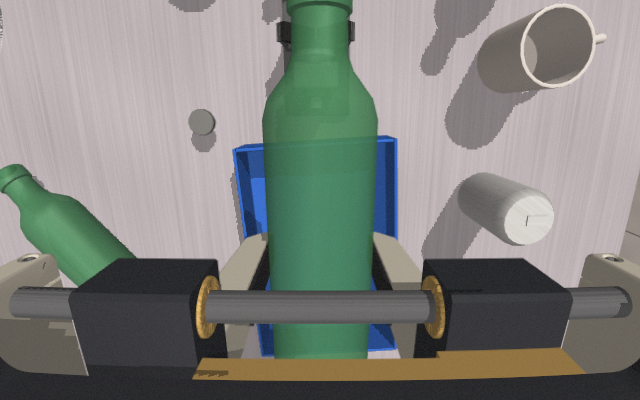

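The bottle hangs straight and hides most of the clamp. Only the tips of the rear saddle show, at about (278,32) and (355,31).

```bash
python3 -c "
from h import *
c=np.load('w2.npy',allow_pickle=True).item()
for uv,z in (((278,32),.072),((355,31),.072),((316.5,32),.072)): print(uv,onz(c,uv,z).round(4))
# axis of held bottle in this picture
for uv,z in (((320,5),.27+.0145),((320.5,120),.297),((319.5,250),.297)): print(uv,onz(c,uv,z).round(4))"
```

```text
(278, 32) [ 0.4764 -0.0616  0.072 ]
(355, 31) [ 0.5549 -0.0621  0.072 ]
(316.5, 32) [ 0.5157 -0.0625  0.072 ]
(320, 5) [ 0.5194 -0.1027  0.2845]
(320.5, 120) [ 0.5188 -0.1468  0.297 ]
(319.5, 250) [ 0.5175 -0.201   0.297 ]
```

```bash

python3 -m crank '[{"travel":[0.03,-0.0084,0],"roll":0},{"travel":[0.06,0,0],"roll":0},{"travel":[0.08,0,0],"roll":0},{"travel":[0.08,0,0],"roll":0},{"travel":[0.08,0,0.03],"roll":0},{"travel":[0.06,0,0.06],"roll":0},{"travel":[0.04,0,0.06],"roll":0},{"travel":[0.0126,0,0.06],"roll":0},{"travel":[0,0,0.05],"roll":0},{"travel":[0,0,0.04],"roll":0},{"travel":[0,0,0.02],"roll":0},{"travel":[0,0,0],"roll":0}]'
python3 -m crank '[{"travel":[0,0,0],"roll":0},{"travel":[0,0,0.01],"roll":0},{"travel":[0,0,0.01],"roll":0},{"travel":[0,0,0],"roll":0}]'
python3 -c "
from h import *
plan([.5164,.004,.065])"
```

```text
time_s: 8.1
ee_pos: [0.5162, 0.0048, 0.0947]
orientation: [-0.001, 0.713, 0.701, -0.001]
wrist_force: [0.3, 0.6, -2.9]
opening: 0.0531
gripper_force: 30.0
time_s: 8.5
ee_pos: [0.5166, 0.0061, 0.0859]
orientation: [-0.0, 0.712, 0.702, -0.0]
wrist_force: [0.1, 0.3, -3.2]
opening: 0.0535
gripper_force: 30.0
t 8.5 p [0.5166 0.0061 0.0859] yawY -0.8 F [ 0.12  0.33 -3.2 ] op 0.0535 gf 30.0
travel total [-0.0043 -0.0004  0.0417]
```

Still free. I'll look from the side and top before lowering.

```bash
python3 -c "
from h import *
s=imaging.read_camera('side')[120:290,270:420]; t=imaging.read_camera('top')[160:245,235:420]
a=cv2.resize(s,None,fx=3,fy=3,interpolation=2); b=cv2.resize(t,None,fx=1.9,fy=1.9,interpolation=2)
o=np.zeros((510,800,3),np.uint8); o[:,:450]=a; o[:b.shape[0],450:450+b.shape[1]]=b[:,:350]; cv2.imwrite('pics/p3.png',o)"
```

```text
(no output)
```

View pics/p3.png

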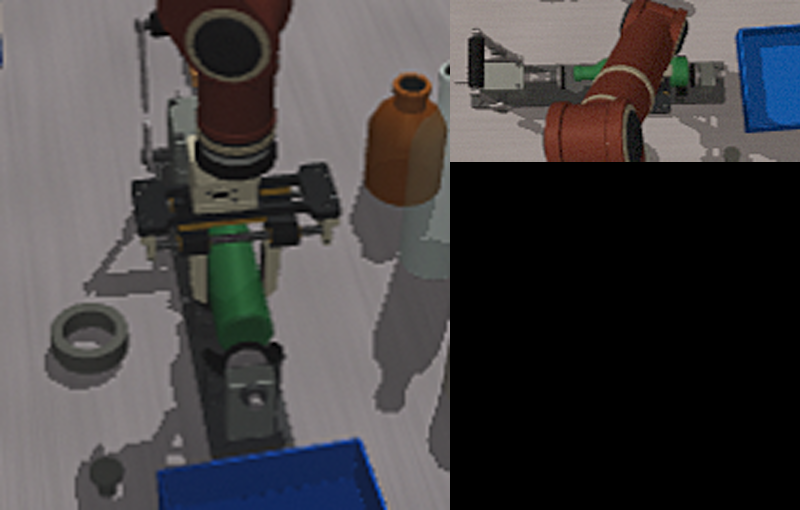

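The bottle is centred over the saddles: the base is in front of the stop and the mouth is just short of the pad (u≈574 against 565). Now I'll lower it with a check on force.

```bash

python3 -m crank '[{"travel":[-0.004,0,0.01],"roll":0},{"travel":[0,0,0.01],"roll":0},{"travel":[0,0,0.008],"roll":0},{"travel":[0,0,0.006],"roll":0},{"travel":[0,0,0],"roll":0},{"travel":[0,0,0],"roll":0}]'
python3 -m crank '[{"travel":[0,0,0.004],"roll":0},{"travel":[0,0,0],"roll":0}]'
```

```text
time_s: 9.2
ee_pos: [0.5169, 0.0039, 0.069]
orientation: [-0.0, 0.712, 0.702, -0.0]
wrist_force: [-0.4, 0.7, -3.2]
opening: 0.0534
gripper_force: 30.0
time_s: 9.4
ee_pos: [0.5171, 0.0039, 0.0677]
orientation: [0.0, 0.712, 0.702, 0.0]
wrist_force: [-1.2, 0.1, 1.4]
opening: 0.0532
gripper_force: 30.0
```

```bash

python3 -m crank '[{"travel":[0,0,0.003],"roll":0},{"travel":[0,0,0],"roll":0}]'
python3 -m crank '[{"travel":[0,0,0],"roll":0},{"travel":[0,0,0],"roll":0},{"travel":[0,0,0],"roll":0},{"travel":[0,0,0],"roll":0},{"travel":[0,0,0],"roll":0},{"travel":[0,0,0],"roll":0}]' 0.9 20
```

```text
time_s: 9.6
ee_pos: [0.5172, 0.0039, 0.0675]
orientation: [0.0, 0.712, 0.702, 0.001]
wrist_force: [-4.2, 0.7, 12.5]
opening: 0.0532
gripper_force: 30.0
time_s: 10.2
ee_pos: [0.517, 0.004, 0.0654]
orientation: [0.0, 0.712, 0.702, -0.0]
wrist_force: [0.0, 0.0, -0.1]
opening: 0.0879
gripper_force: 0.0
```

```bash

python3 -m crank '[{"travel":[0,0,-0.02],"roll":0},{"travel":[0,0,-0.05],"roll":0},{"travel":[0,0,-0.08],"roll":0},{"travel":[0,0,-0.09],"roll":0},{"travel":[0,0,-0.09],"roll":-0.0225},{"travel":[0,0,-0.09],"roll":-0.0225},{"travel":[0,0,-0.08],"roll":-0.0225},{"travel":[0,0,-0.05],"roll":-0.0225},{"travel":[0,0,0],"roll":-0.0225},{"travel":[0,0,0],"roll":-0.0225},{"travel":[0,0,0],"roll":-0.0225},{"travel":[0,0,0],"roll":-0.0225}]'
python3 -m crank '[{"travel":[0,0,0],"roll":-0.0225},{"travel":[0,0,0],"roll":-0.0225},{"travel":[0,0,0],"roll":-0.0225},{"travel":[0,0,0],"roll":0},{"travel":[0,0,0],"roll":0}]' -0.2 
python3 -c "
from h import *
plan([.52,.15,.33]);c=imaging.get_calibration('wrist'); np.save('w3.npy',c,allow_pickle=True)
im=imaging.read_camera('wrist'); cv2.imwrite('pics/w3.png',im)"
```

```text
time_s: 11.4
ee_pos: [0.5165, 0.0037, 0.3413]
orientation: [0.0, 0.222, 0.975, -0.0]
wrist_force: [-0.2, 0.4, -0.6]
opening: 0.0887
gripper_force: 0.0
time_s: 11.9
ee_pos: [0.5167, 0.0037, 0.3409]
orientation: [0.0, 0.017, 1.0, -0.0]
wrist_force: [0.4, -0.2, -0.5]
opening: 0.0529
gripper_force: 0.0
t 11.9 p [0.5167 0.0037 0.3409] yawY 88.09 F [ 0.38 -0.22 -0.51] op 0.0529 gf 0.0
travel total [0.0031 0.2926 0.0219]
```

View pics/w3.png

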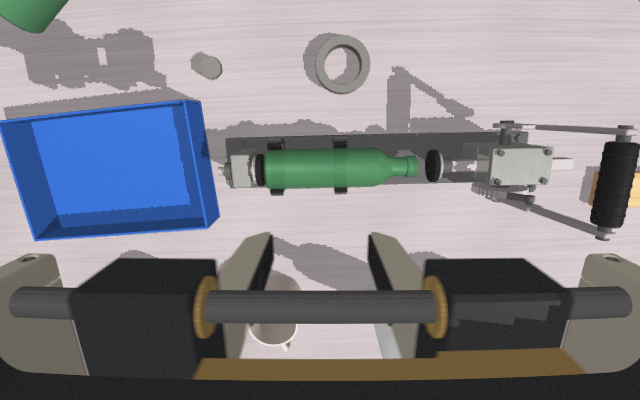

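The bottle lies in both saddles: base at u≈266, mouth lip at (418,166), pad face at u≈441, and stop face at u≈264, close to the base. The grip sleeve centre is at (614,184).

```bash
python3 -c "
from h import *
c=np.load('w3.npy',allow_pickle=True).item()
for n,uv,z in (('mouth',(418,166),.08),('base',(266,168),.08),('stop',(264,168),.085),('pad',(428,166),.08),('padr',(441,166),.08)): print(n,onz(c,uv,z).round(4))
o,d=ray(c,(614,184))
from scipy.optimize import brentq
f=lambda z:(lambda p:np.hypot(p[1]-.269,p[2]-.057)-.16)(onz(c,(614,184),z))
for z in np.arange(.19,.225,.005): print(z.round(3),onz(c,(614,184),z).round(4),round(f(z),4))
t=imaging.get_calibration('top'); print(tri([(t,(235+44/3.2,160+104/3.2)),(c,(614,184))]))
"
```

```text
mouth [0.5163 0.1382 0.08  ]
base [ 0.5123 -0.0713  0.08  ]
stop [ 0.5114 -0.0731  0.085 ]
pad [0.5167 0.1522 0.08  ]
padr [0.5172 0.1704 0.08  ]
0.19 [0.5231 0.3219 0.19  ] -0.0169
0.195 [0.5219 0.3169 0.195 ] -0.0139
0.2 [0.5206 0.3119 0.2   ] -0.0107
0.205 [0.5194 0.307  0.205 ] -0.0072
0.21 [0.5181 0.302  0.21  ] -0.0035
0.215 [0.5169 0.297  0.215 ] 0.0005
0.22 [0.5157 0.292  0.22  ] 0.0046
0.225 [0.5144 0.287  0.225 ] 0.009
[0.5164815  0.29448252 0.21756913]
```

```bash

python3 -m crank '[{"travel":[0.0076,0.03,0],"roll":-0.003},{"travel":[0,0.07,0],"roll":0},{"travel":[0,0.09,0.01],"roll":0},{"travel":[0,0.09,0.012],"roll":0},{"travel":[0,0.09,0.015],"roll":0},{"travel":[0,0.09,0.015],"roll":0},{"travel":[0,0.07,0.015],"roll":0},{"travel":[0,0.04,0.015],"roll":0},{"travel":[0,0.0156,0],"roll":0},{"travel":[0,0,0],"roll":0},{"travel":[0,0,0],"roll":0}]' 0.2 40
python3 -c "
from h import *
plan([.517,.2965,.1965]);c=imaging.get_calibration('wrist')
im=imaging.read_camera('wrist'); cv2.imwrite('pics/w4.png',im); print(proj(c,[[.517,.2965,.2155],[.517,.2965,.2295]]))"
```

```text
time_s: 13.05
ee_pos: [0.5175, 0.2946, 0.3002]
orientation: [0.001, 0.007, 1.0, -0.001]
wrist_force: [0.2, -0.3, 0.5]
opening: 0.0554
gripper_force: 0.0
t 13.05 p [0.5175 0.2946 0.3002] yawY 89.18 F [ 0.22 -0.27  0.51] op 0.0554 gf 0.0
travel total [0.0013 0.004  0.2074]
[[323.20732998 204.14903495]
 [323.35589792 209.03450859]]
```

View pics/w4.png

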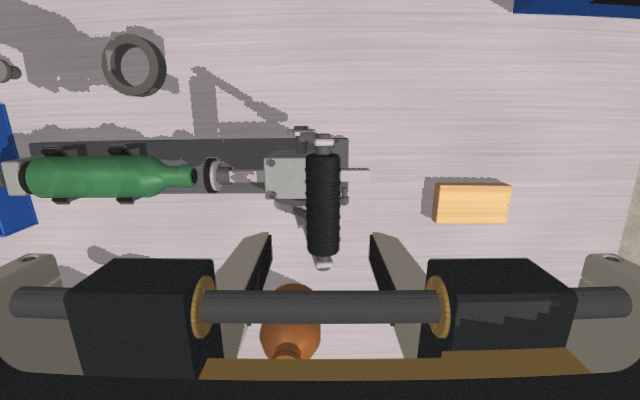

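The sleeve centre is at (323,203), as predicted, between the fingers. I'll descend astride it.

```bash

python3 -m crank '[{"travel":[0,0.004,0.03],"roll":0},{"travel":[0,0,0.06],"roll":0},{"travel":[0,0,0.06],"roll":0},{"travel":[0,0,0.04],"roll":0},{"travel":[0,0,0.017],"roll":0},{"travel":[0,0,0],"roll":0},{"travel":[0,0,0],"roll":0}]'
python3 -m crank '[{"travel":[0,0,0],"roll":0},{"travel":[0,0,0],"roll":0},{"travel":[0,0,0],"roll":0},{"travel":[0,0,0],"roll":0},{"travel":[0,0,0],"roll":0}]' -0.29 40
python3 -c "
import numpy as np
a=np.array([.377,.55,.7,.85,1.0,1.07,.9,.6,.3,.1,0])
y=.269+.16*np.sin(.55-a); z=.057+.16*np.cos(.55-a)
print(np.c_[a,y,z].round(4)); print(np.c_[np.diff(y)/.5,-np.diff(z)/.5].round(4))"
```

```text
time_s: 13.8
ee_pos: [0.5177, 0.2985, 0.1974]
orientation: [0.001, 0.006, 1.0, 0.0]
wrist_force: [-0.4, -0.4, 1.0]
opening: 0.0557
gripper_force: 0.0
time_s: 14.3
ee_pos: [0.5166, 0.299, 0.1962]
orientation: [0.0, 0.005, 1.0, 0.0]
wrist_force: [0.5, 0.1, -0.3]
opening: 0.0328
gripper_force: 0.0
[[0.377  0.2965 0.2146]
 [0.55   0.269  0.217 ]
 [0.7    0.2451 0.2152]
 [0.85   0.2217 0.2099]
 [1.     0.1994 0.2011]
 [1.07   0.1895 0.1959]
 [0.9    0.2141 0.2073]
 [0.6    0.261  0.2168]
 [0.3    0.3086 0.212 ]
 [0.1    0.3386 0.2011]
 [0.     0.3526 0.1934]]
[[-0.0551 -0.0048]
 [-0.0478  0.0036]
 [-0.0467  0.0107]
 [-0.0446  0.0176]
 [-0.0198  0.0104]
 [ 0.0493 -0.0229]
 [ 0.0937 -0.019 ]
 [ 0.0952  0.0095]
 [ 0.06    0.0219]
 [ 0.0281  0.0153]]
```

```bash

python3 -m crank '[{"travel":[0,-0.03,-0.003],"roll":0},{"travel":[0,-0.03,-0.002],"roll":0},{"travel":[0,-0.024,0.001],"roll":0},{"travel":[0,-0.024,0.0026],"roll":0},{"travel":[0,-0.023,0.005],"roll":0},{"travel":[0,-0.023,0.0057],"roll":0},{"travel":[0,-0.022,0.0085],"roll":0},{"travel":[0,-0.022,0.009],"roll":0},{"travel":[0,-0.01,0.005],"roll":0},{"travel":[0,0,0],"roll":0}]'
python3 -c "
from h import *
st()"
```

```text
time_s: 15.3
ee_pos: [0.5155, 0.1931, 0.1796]
orientation: [-0.0, 0.006, 1.0, -0.001]
wrist_force: [0.0, 0.5, -0.0]
opening: 0.0332
gripper_force: 0.0
t 15.3 p [0.5155 0.1931 0.1796] yawY 89.26 F [ 0.04  0.46 -0.03] op 0.0332 gf 0.0
```

```bash

python3 -m crank '[{"travel":[0,0.02,-0.008],"roll":0},{"travel":[0,0.022,-0.009],"roll":0},{"travel":[0,0.047,-0.014],"roll":0},{"travel":[0,0.047,-0.006],"roll":0},{"travel":[0,0.048,0.001],"roll":0},{"travel":[0,0.047,0.009],"roll":0},{"travel":[0,0.035,0.012],"roll":0},{"travel":[0,0.025,0.01],"roll":0},{"travel":[0,0.015,0.01],"roll":0},{"travel":[0,0.004,0.002],"roll":0},{"travel":[0,0,0],"roll":0}]'
python3 -c "
from h import *
st()"
```

```text
time_s: 16.4
ee_pos: [0.5172, 0.3495, 0.1763]
orientation: [-0.0, 0.006, 1.0, -0.0]
wrist_force: [-0.0, -0.2, -0.3]
opening: 0.0329
gripper_force: 0.0
t 16.4 p [0.5172 0.3495 0.1763] yawY 89.35 F [-0.01 -0.18 -0.32] op 0.0329 gf 0.0
```

```bash

python3 -m crank '[{"travel":[0,-0.015,-0.009],"roll":0},{"travel":[0,-0.019,-0.010],"roll":0},{"travel":[0,-0.02,-0.009],"roll":0},{"travel":[0,-0.02,-0.006],"roll":0},{"travel":[0,-0.02,-0.003],"roll":0},{"travel":[0,-0.014,-0.001],"roll":0}]'
python3 -m crank '[{"travel":[0,-0.014,-0.001],"roll":0},{"travel":[0,-0.013,-0.001],"roll":0},{"travel":[0,0,0],"roll":0}]'
python3 -m crank '[{"travel":[0,-0.014,0],"roll":0},{"travel":[0,-0.014,0],"roll":0},{"travel":[0,0,0],"roll":0}]'
```

```text
time_s: 17.0
ee_pos: [0.5168, 0.2941, 0.1961]
orientation: [0.0, 0.006, 1.0, -0.0]
wrist_force: [0.5, 1.6, 1.1]
opening: 0.0329
gripper_force: 0.8
time_s: 17.3
ee_pos: [0.5171, 0.2802, 0.1967]
orientation: [0.0, 0.007, 1.0, -0.001]
wrist_force: [-0.5, 0.0, 0.3]
opening: 0.0331
gripper_force: 0.0
time_s: 17.6
ee_pos: [0.5167, 0.2663, 0.1966]
orientation: [0.0, 0.006, 1.0, -0.001]
wrist_force: [-1.3, -0.3, -0.1]
opening: 0.0333
gripper_force: 0.0
```

```bash

python3 -m crank '[{"travel":[0,-0.014,0.001],"roll":0},{"travel":[0,-0.014,0.002],"roll":0}]'
python3 -m crank '[{"travel":[0,-0.014,0.003],"roll":0},{"travel":[0,-0.014,0.004],"roll":0}]'
python3 -m crank '[{"travel":[0,-0.014,0.005],"roll":0},{"travel":[0,-0.014,0.005],"roll":0}]'
```

```text
time_s: 17.8
ee_pos: [0.5162, 0.2544, 0.1952]
orientation: [0.0, 0.005, 1.0, 0.0]
wrist_force: [0.8, 1.6, 0.5]
opening: 0.0332
gripper_force: 0.7
time_s: 18.0
ee_pos: [0.5161, 0.2396, 0.1916]
orientation: [0.0, 0.006, 1.0, -0.0]
wrist_force: [1.2, 1.8, 0.7]
opening: 0.0334
gripper_force: 0.5
time_s: 18.2
ee_pos: [0.516, 0.2256, 0.1865]
orientation: [0.0, 0.006, 1.0, -0.0]
wrist_force: [0.1, 1.2, -0.3]
opening: 0.0329
gripper_force: 0.6
```

```bash

python3 -m crank '[{"travel":[0,-0.014,0.006],"roll":0},{"travel":[0,-0.014,0.006],"roll":0}]'
python3 -m crank '[{"travel":[0,-0.014,0.007],"roll":0},{"travel":[0,-0.014,0.007],"roll":0}]'
python3 -m crank '[{"travel":[0,-0.006,0.003],"roll":0},{"travel":[0,0,0],"roll":0}]'
```

```text
time_s: 18.4
ee_pos: [0.5156, 0.2116, 0.1803]
orientation: [-0.0, 0.006, 1.0, -0.0]
wrist_force: [1.5, 0.4, -0.7]
opening: 0.0327
gripper_force: 0.4
time_s: 18.6
ee_pos: [0.5155, 0.1979, 0.1733]
orientation: [-0.0, 0.005, 1.0, 0.0]
wrist_force: [0.9, 1.6, -0.3]
opening: 0.0327
gripper_force: 0.6
time_s: 18.8
ee_pos: [0.515, 0.1942, 0.1717]
orientation: [-0.001, 0.006, 1.0, -0.001]
wrist_force: [-0.1, -0.4, -0.4]
opening: 0.0332
gripper_force: 0.0
```

```bash

python3 -m crank '[{"travel":[0,0.018,-0.014],"roll":0},{"travel":[0,0.022,-0.017],"roll":0},{"travel":[0,0.047,-0.014],"roll":0},{"travel":[0,0.047,-0.006],"roll":0},{"travel":[0,0.048,0.001],"roll":0},{"travel":[0,0.047,0.009],"roll":0},{"travel":[0,0.035,0.012],"roll":0},{"travel":[0,0.025,0.01],"roll":0},{"travel":[0,0.015,0.01],"roll":0},{"travel":[0,0.004,0.002],"roll":0},{"travel":[0,0,0],"roll":0}]'
python3 -m crank '[{"travel":[0,-0.015,-0.009],"roll":0},{"travel":[0,-0.019,-0.010],"roll":0},{"travel":[0,-0.02,-0.009],"roll":0}]'
python3 -m crank '[{"travel":[0,-0.014,-0.004],"roll":0},{"travel":[0,-0.014,-0.002],"roll":0}]'
python3 -m crank '[{"travel":[0,-0.014,-0.002],"roll":0},{"travel":[0,-0.014,-0.001],"roll":0}]'
```

```text
time_s: 19.9
ee_pos: [0.5172, 0.3489, 0.1753]
orientation: [-0.0, 0.006, 1.0, -0.0]
wrist_force: [0.5, -0.7, 0.5]
opening: 0.0331
gripper_force: 0.0
time_s: 20.2
ee_pos: [0.5165, 0.3221, 0.1907]
orientation: [-0.0, 0.006, 1.0, 0.001]
wrist_force: [-1.8, 3.4, 0.4]
opening: 0.0328
gripper_force: 1.2
time_s: 20.4
ee_pos: [0.5168, 0.3078, 0.1935]
orientation: [0.0, 0.006, 1.0, 0.001]
wrist_force: [-1.0, 2.7, 0.6]
opening: 0.0327
gripper_force: 1.2
time_s: 20.6
ee_pos: [0.5167, 0.2937, 0.1943]
orientation: [0.0, 0.005, 1.0, -0.0]
wrist_force: [-1.0, 2.0, 0.1]
opening: 0.0328
gripper_force: 1.0
```

```bash

python3 -m crank '[{"travel":[0,-0.014,-0.001],"roll":0},{"travel":[0,-0.014,-0.001],"roll":0}]'
python3 -m crank '[{"travel":[0,-0.014,0],"roll":0},{"travel":[0,-0.014,0],"roll":0}]'
python3 -m crank '[{"travel":[0,-0.014,0],"roll":0},{"travel":[0,-0.014,0.001],"roll":0}]'
```

```text
time_s: 20.8
ee_pos: [0.5166, 0.2805, 0.1952]
orientation: [0.0, 0.005, 1.0, 0.001]
wrist_force: [-0.5, 4.2, 0.2]
opening: 0.0329
gripper_force: 2.0
time_s: 21.0
ee_pos: [0.5165, 0.2677, 0.1954]
orientation: [0.001, 0.005, 1.0, 0.001]
wrist_force: [0.3, 6.5, -0.4]
opening: 0.0331
gripper_force: 3.1
time_s: 21.2
ee_pos: [0.5164, 0.2552, 0.1952]
orientation: [0.001, 0.005, 1.0, 0.003]
wrist_force: [-0.3, 8.7, 0.5]
opening: 0.0333
gripper_force: 4.1
```

```bash

python3 -m crank '[{"travel":[0,-0.014,0.001],"roll":0},{"travel":[0,-0.01,0.001],"roll":0},{"travel":[0,0,0],"roll":0}]'
```

```text
time_s: 21.5
ee_pos: [0.5163, 0.2437, 0.1943]
orientation: [0.001, 0.005, 1.0, 0.003]
wrist_force: [-0.3, 7.4, 0.8]
opening: 0.033
gripper_force: 4.0
```

```bash

python3 -m crank '[{"travel":[0,-0.008,0.002],"roll":0}]'
```

```text
time_s: 21.6
ee_pos: [0.5164, 0.2418, 0.1935]
orientation: [0.002, 0.004, 1.0, 0.004]
wrist_force: [-0.2, 11.6, 1.3]
opening: 0.0326
gripper_force: 5.3
```

```bash

python3 -m crank '[{"travel":[0,0.012,-0.002],"roll":0},{"travel":[0,0.02,-0.004],"roll":0},{"travel":[0,0.025,-0.002],"roll":0},{"travel":[0,0.03,0],"roll":0},{"travel":[0,0.038,0.006],"roll":0},{"travel":[0,0.038,0.01],"roll":0},{"travel":[0,0.028,0.011],"roll":0},{"travel":[0,0.02,0.01],"roll":0},{"travel":[0,0.006,0.006],"roll":0},{"travel":[0,0,0],"roll":0},{"travel":[0,0,0],"roll":0}]'
python3 -c "
from h import *
st()
s=imaging.read_camera('side')[120:290,270:420]; t=imaging.read_camera('top')[160:245,235:420]
a=cv2.resize(s,None,fx=3,fy=3,interpolation=2); b=cv2.resize(t,None,fx=1.9,fy=1.9,interpolation=2)
o=np.zeros((510,800,3),np.uint8); o[:,:450]=a; o[:b.shape[0],450:450+b.shape[1]]=b[:,:350]; cv2.imwrite('pics/p5.png',o)"
```

```text
time_s: 22.7
ee_pos: [0.5173, 0.3441, 0.1751]
orientation: [0.0, 0.006, 1.0, -0.0]
wrist_force: [-0.8, -0.2, -0.0]
opening: 0.0329
gripper_force: 0.0
t 22.7 p [0.5173 0.3441 0.1751] yawY 89.32 F [-0.76 -0.16 -0.03] op 0.0329 gf 0.0
```

View pics/p5.png

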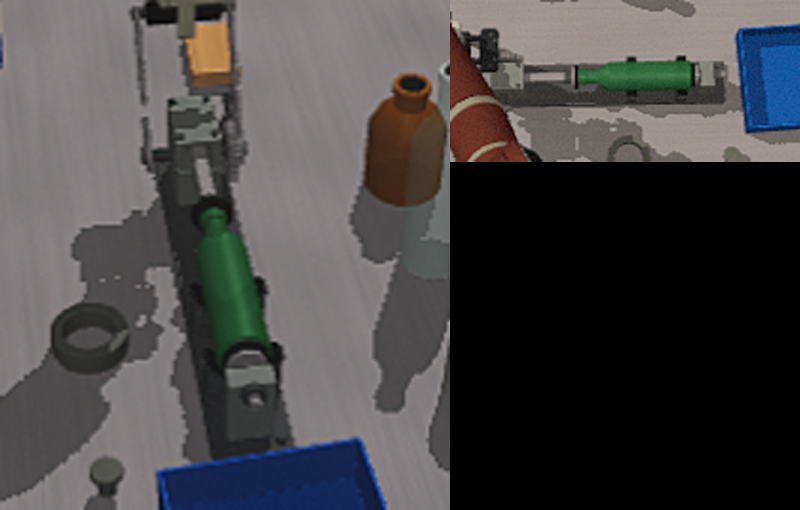

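The bottle is clamped between the pad and the end stop. I'll nudge the lever onto its outer stop and withdraw.

```bash

python3 -m crank '[{"travel":[0,0.007,0.003],"roll":0},{"travel":[0,0.006,0.003],"roll":0},{"travel":[0,0,0],"roll":0}]'
python3 -m crank '[{"travel":[0,-0.004,0],"roll":0},{"travel":[0,0,0],"roll":0},{"travel":[0,0,0],"roll":0},{"travel":[0,0,0],"roll":0}]' 0.2
python3 -m crank '[{"travel":[0,0,-0.03],"roll":0},{"travel":[0,0,-0.06],"roll":0},{"travel":[0,0,-0.08],"roll":0},{"travel":[0,0,-0.08],"roll":0},{"travel":[0,0,-0.05],"roll":0},{"travel":[0,0,0],"roll":0},{"travel":[0,0,0],"roll":0},{"travel":[0,0,0],"roll":0}]'
python3 -c "
from h import *
st(); c=imaging.get_calibration('wrist')
im=imaging.read_camera('wrist'); cv2.imwrite('pics/w6.png',im); print(proj(c,[[.517,.269+.16*np.sin(.55-a),.057+.16*np.cos(.55-a)] for a in (0,.06,.12)]))"
```

```text
time_s: 23.1
ee_pos: [0.5169, 0.352, 0.1719]
orientation: [-0.0, 0.005, 1.0, 0.0]
wrist_force: [0.4, 0.0, -0.5]
opening: 0.0328
gripper_force: 0.0
time_s: 23.5
ee_pos: [0.5172, 0.3493, 0.1722]
orientation: [-0.0, 0.006, 1.0, 0.0]
wrist_force: [0.3, 0.2, -0.6]
opening: 0.0551
gripper_force: 0.0
time_s: 24.3
ee_pos: [0.5163, 0.3489, 0.3202]
orientation: [-0.002, 0.005, 1.0, -0.001]
wrist_force: [0.4, -0.5, -0.1]
opening: 0.0553
gripper_force: 0.0
t 24.3 p [0.5163 0.3489 0.3202] yawY 89.38 F [ 0.44 -0.48 -0.05] op 0.0553 gf 0.0
[[324.84658825 193.85158064]
 [316.13728927 195.14268371]
 [306.89105505 196.34275721]]
```

View pics/w6.png

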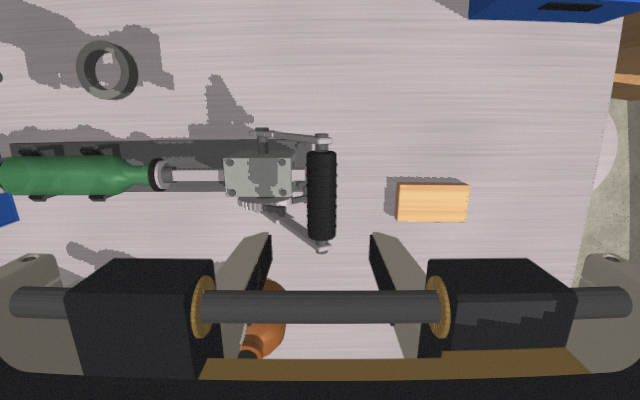

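The sleeve is at (321,194), which puts the lever at about 0.02 rad, on its outer stop. The pad is against the mouth, and the gripper is clear.

```bash
python3 -c "
from station import robot
print(robot.finish_job())"
```

```text
the job is handed in; nothing more can be done
None
```

The job is handed in at about 24 s of the 69 s, with no verdict returned: the bottle lies in both saddles, clamped against the end stop. I stopped at 11.6 N at the grip (roughly 107 N on the glass), which should have settled to 60–105 N when eased. The lever is back on its outer stop, the arm is clear, and nothing else was touched that I could see.

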